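# Put the nested soap-dish lids back on the pan and lift off the outer cover alone

## Task

The soap dish's steel drip pan stands rinsed on the aluminium shelf, and its two lids are still nested on the counter: the inner strainer lid with the bar of soap on it, and the outer cover on top. Take both lids together by the strainer's thick rim, carry them level and lower them (do not drop them) onto the pan until the strainer is fully seated in it with the cover still on. Then lift the outer cover alone (it has a handle), leaving the strainer and the soap undisturbed in the pan and everything else where it is, so that I can take the soap: finish while still holding the cover in the gripper, roughly level, at least 10 cm above where it sat.

Things in the scene. Friction and masses are not known exactly. Their poses are not given: they have to be found in the camera images.
- pan: drip pan of the soap dish: open steel pan, outside 58 (its x) by 98 mm (its y), 32 mm high, walls 2.5 mm, mouth 53 by 93 mm; loose, 0.2 kg, upright on the aluminium shelf. Origin: centre of its underside; z up. The shelf is a level sheet 130 mm deep, its top 100 mm above the counter, before a low tiled splashback 105 mm high
- strainer: inner strainer lid, steel, about 0.16 kg, long side along its y. Hollow plug 46 (x) by 86 (y) mm, 12 mm deep, drops into the pan's mouth; above it a thick rim, its widest part, 64 by 104 mm, 12 to 26 mm above its origin, rests on the pan's edge. Slatted floor, top at 15 mm. Origin: centre of the plug's underside, on the counter at the start; seated, 20 mm above the pan's origin, either way round
- strainer_rim (a point): centre of the strainer's thick rim, on its axis, half-way up the rim (19 mm above the strainer's origin). Fingers closing along its x on the rim's long sides (64 mm wide) carry the strainer with the cover and the soap riding on it; the cover just above is 2.5 mm narrower on each side, so it is not gripped
- cover: outer cover of the soap dish, steel, about 0.14 kg, long side along its y: outside 59 (x) by 99 (y) mm, rests on top of the strainer's rim with a lip 5 mm deep inside it, with 1.5 mm of play. Origin: centre of the underside of the lip; nested, it is 21 mm above the strainer's origin. Its flat roof is 22 mm above its origin, the handle's top 40 mm
- cover_handle (a point): centre of the cover's handle, an upright steel strap 12 mm thick (x), 46 mm long (y), 18 mm high (22 to 40 mm above the cover's origin); this point is 31 mm above the cover's origin. Fingers close on it along x
- soap: bar of soap, 40 (x) by 66 (y) by 20 mm, loose on the strainer's floor, hidden under the cover at the start. Origin: centre of its underside
- mug: teal mug on the shelf, 76 mm wide, 85 mm high, bystander; origin: centre of its underside
- jar: small glass jar with a metal cap on the shelf, 58 mm wide, 80 mm high, bystander; origin: centre of its underside
- tumbler: open steel tumbler on the counter, 72 mm wide, 105 mm high, bystander; origin: centre of its underside
- bottle: white plastic bottle on the counter, 60 mm wide, 160 mm high, bystander; origin: centre of its underside
- ladle: red plastic ladle lying on the counter, bowl 76 mm wide and 26 mm high, handle 270 mm long; bystander; origin: under the centre of the bowl, the handle runs along its y
- scrubber: wooden scrubbing brush lying bristles down on the counter, 55 by 140 by 36 mm, bystander; origin: centre of its underside
Things that resemble listed ones, but are neither listed nor needed, are in the scene too. Leave any blue or turquoise look-alike of the cover alone.

How it is judged (in metres and radians):
On the way, in this order (a step that is already met when the one before it is completed fails the run):
1. the strainer is fully seated in the pan with the cover still on it (z of strainer in the frame of pan below 0.0225 m and horizontal distance between strainer and pan below 0.007 m and angle between strainer's own z axis and vertical below 0.05 rad and z of cover in the frame of strainer below 0.024 m and contact force between strainer and pan above 0.5 N), for 0.2 s.
2. the cover alone is lifted 10 cm off the seated strainer, in the gripper (z of cover in the frame of strainer above 0.115 m and contact force between the fingers and cover above 1 N and z of strainer in the frame of pan below 0.0225 m), for 0.2 s.
At the end, for the whole second after the job is handed in: The cover is held still in the gripper, tilted less than 20 degrees, at least 94 mm above where it sat, touching nothing but the fingers; the strainer sits in the pan (within 2.5 mm of fully down, level, untouched) with the soap flat on it, and the pan is within 25 mm of where it stood (all of step 2 and angle between cover's own z axis and vertical below 0.35 rad and linear speed of cover below 0.05 m/s and contact force between each of the fingers, cover and strainer below 0.1 N and contact force between cover and shelf below 0.1 N and horizontal distance between strainer and pan below 0.007 m and angle between each of strainer, pan's own z axis and vertical below 0.05 rad and linear speed of strainer below 0.02 m/s and horizontal distance between soap and strainer below 0.02 m and z of soap in the frame of strainer between 0.012 and 0.019 m and angle between soap's own z axis and vertical below 0.1 rad and distance of pan from where it was at the start of the episode below 0.025 m); the arm keeps its last pose, push and grip.
It fails at once if the cover comes off the strainer while the strainer is not seated in the pan, or the strainer is disturbed after that (z of cover in the frame of strainer above 0.028 m and (z of strainer in the frame of pan above 0.025 m or horizontal distance between strainer and pan above 0.009 m or angle between strainer's own z axis and vertical above 0.08 rad)).
It fails at once if the lids are dropped: the strainer falls (over 0.4 m/s) with no finger on it or the cover (linear speed of strainer above 0.4 m/s and contact force between the fingers and strainer below 0.05 N and contact force between the fingers and cover below 0.05 N).
It fails at once if the strainer is tilted more than 25 degrees (angle between strainer's own z axis and vertical above 0.44 rad).
It fails at once if the pan is pushed more than 25 mm or tipped (distance of pan from where it was at the start of the episode above 0.025 m or angle between pan's own z axis and vertical above 0.3 rad).
It fails at once if a bystander is moved more than 30 mm or knocked over (distance of any of mug, jar, tumbler, bottle, ladle, scrubber from where it was at the start of the episode above 0.03 m or angle between any of mug, jar, tumbler, bottle's own z axis and vertical above 0.5 rad).
It also fails if it takes over 58 s, if anything falls off the work surface, if the arm or the gripper's body presses on something with over 40 N, if the wrist force passes 120 N, or if a joint passes its speed limit or range.

## Robot

A 6-joint arm with a two-finger parallel gripper is mounted at the origin on the work surface. World frame = base frame: x ahead of the robot, y to its left, z up, the work surface at z = 0. Lengths are in mm, angles in rad, forces in N, time in s.
With the tool pointing down it reaches from about 375 to 825 mm from the base axis. Payload 5.5 kg.
Tool frame: the origin (TCP) lies midway between the tips of the shut fingers; the grasp point (between the pads) lies 19 mm behind it; z points along the fingers, y is the direction in which the jaws open and shut (so a half turn about z gives the same grasp; the last joint's range is limited). The gripper opens to 85 mm and grips with 20 to 120 N. Pads are 22 mm wide; open, the fingers measure 114 mm over their backs; the gripper's body (76 mm by 85 mm) begins 54 mm behind the grasp point. The pads swing forward as they close: fully open they stand 13 mm farther back than shut.
Start: joints at [-1.3, 0.314, -0.047, 1.21, 0, 1.571], TCP at [160.498, -578.131, 231.299] pointing down, gripper open.
Joint ranges: [-2.67, 2.67], [-0.69, 1.73], [-1.03, 1.25], [-2.08, 2.16], [-1.42, 1.45], [-3.14, 3.14]. Speed limits (rad/s): [2.39, 2.39, 3.01, 3.14, 3.14, 3.14].

## Interface

Orientations are given as a unit quaternion [w, x, y, z].
In Python, from rig import * gives the robot as it stands. The module is installed in compiled form; this text tells all that it offers.
- The arm moves only by the tool send_rows, never from a script. Its argument "steps" is a list of rows, each a list of 3 entries, a list of its own where there are three numbers: the turn, a rotation vector about the tool's x, y, z in degrees, then the shift along the tool's x, y, z in mm, then the finger opening in mm, from 0 to 85.4. In form: [[[ax, ay, az], [dx, dy, dz], grip], ...]. A call has 1 to 20 rows; each row shifts and turns the commanded pose from where the row before left it, along the tool's axes as they then stand; what a row does not reach is not made up. A row lasts 1/8 s, in which the tool goes at most 62.5 mm and 10.7 degrees, less where a joint would pass 70% of its speed; a pose out of reach is approached as far as the arm can. A call is refused whole if a number of a shift passes 62.5 or a number of a turn 10.7, either way. A call with a gripper value outside its range is refused whole. The fingers move at their own pace and stop on an object; "force" is the grip in N (left out, the last holds). Time passes only in rows, so rows that do not move let the fingers close. It gives the time, the measured TCP pose, the force and the opening at its end, in the units of the state.
- sense(): the state, without advancing time (a new reading comes with each control period).
- capture(name): name is "scene" or "side" or "wrist"; returns a dict with "pixels" (480x640x3 uint8, red, green, blue), "z_map" (480x640 float32, mm along the optical axis (not along the pixel's ray), 0 where there is no reading), "K" (3x3 intrinsics, pixels), "xyz" and "rotation" of the camera in the world. Camera axes: x right, y up, looking along -z (the intrinsics and any distortion apply to the point x, -y, -z); pixel columns grow to the right and rows downward; lengths in mm; the calibration is good to about 2 mm. A picture is of the moment at which its call begins.
- hand_in(): hands the job in, once; it reports no verdict.
The state is a dict: "time": time; "joint_pos": joint angles; "joint_vel": joint speeds; "joint_efforts": joint torques, N m; "tcp_pos": TCP position; "orientation": TCP orientation; "contact_force": force on the tool from outside, world axes, zero at the start; "wrist_torque": the same for the moment, N m; "gripper_width": opening from 0.0 (shut) to 1.0 (fully open).
Only numpy, scipy, OpenCV 4.12 (cv2) and the standard library are available. Lean on these libraries where they do the work, as an engineer would, in place of code of your own. Each camera call takes 0.05 s, during which the arm holds its last target.

## Working session

There is one attempt and no reset: what is moved stays moved. The work goes in short steps, Python scripts to look and compute and a tool call to move; the robot and the scene stay as the last step left them, time stands still between calls to the robot, and variables do not carry over. Pictures are saved under pics/ and viewed, and the job is handed in when it is done.

Besides the shell and the picture viewer there is one more tool, called after "Emit:" as a command line: name --argument value ..., lists and objects as JSON in quotes. send_rows: Moves the arm, as the interface text tells. Its arguments: {"type":"object","properties":{"steps":{"type":"array"},"force":{"type":"number"}},"required":["steps"]}

```bash
mkdir -p pics; python3 - <<'E'
from rig import *
import cv2,numpy as np
s=sense();print(s)
for n in ["scene","side","wrist"]:
    c=capture(n); np.savez(n+"0.npz",**c)
    cv2.imwrite(f"pics/{n}0.png",c["pixels"][:,:,::-1]); print(n,c["K"].tolist(),c["xyz"],c["rotation"], [k for k in c])
E
```

```text
{'time': 0.0, 'joint_pos': array([-1.30001135e+00,  3.14217657e-01, -4.80467684e-02,  1.21024145e+00,
       -2.16259156e-05,  1.57079919e+00]), 'joint_vel': array([0.00108565, 0.00022681, 0.00041465, 0.00220769, 0.00178365,
       0.00109706]), 'joint_efforts': array([ 6.36987643e-04, -5.39586389e+01,  3.39749658e+01,  1.92094658e-02,
        1.05142190e-04,  1.38352203e-05]), 'tcp_pos': array([ 160.3305363 , -577.57920502,  230.45377411]), 'orientation': array([-8.45489741e-04,  9.90848260e-01,  1.34977758e-01, -1.26091658e-04]), 'contact_force': array([-0.30147364,  0.59449098,  0.39456468]), 'wrist_torque': array([-0.03090481, -0.01810034, -0.02062376]), 'gripper_width': 1.0016449239070264}
scene [[576.6961314160765, 0.0, 320.6190926782686], [0.0, 576.6961314160765, 237.50611252746563], [0.0, 0.0, 1.0]] [1329.24958575  646.640854    917.58266531] [0.39972386 0.19832986 0.41233578 0.7942703 ] ['pixels', 'z_map', 'K', 'xyz', 'rotation']
side [[535.1040457072978, 0.0, 327.8552213642591], [0.0, 535.1040457072978, 239.0426164619774], [0.0, 0.0, 1.0]] [223.40845888 942.22916969 896.63320882] [-0.09471179 -0.04471938  0.42763098  0.89786502] ['pixels', 'z_map', 'K', 'xyz', 'rotation']
wrist [[417.55200303051424, 0.0, 319.3761083027132], [0.0, 417.55200303051424, 240.24985135096344], [0.0, 0.0, 1.0]] [ 236.08240697 -556.56344839  372.93384291] [ 0.78677136 -0.12311722  0.09315432 -0.59762468] ['pixels', 'z_map', 'K', 'xyz', 'rotation']
```

View pics/scene0.png

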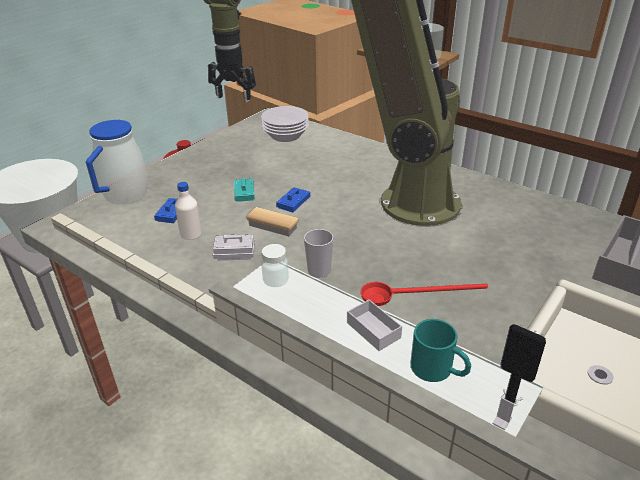

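View pics/side0.png

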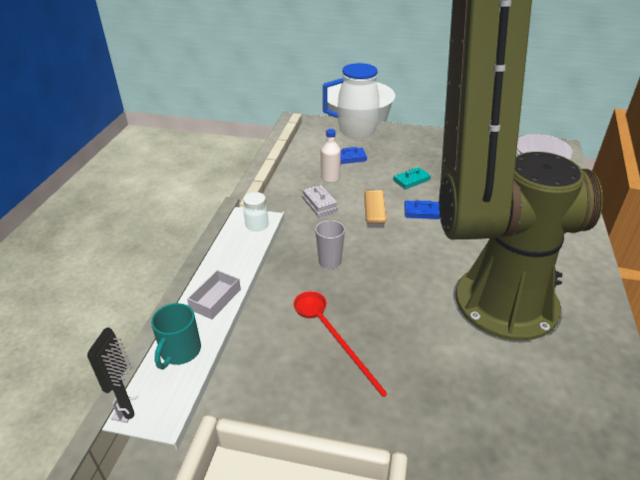

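View pics/wrist0.png

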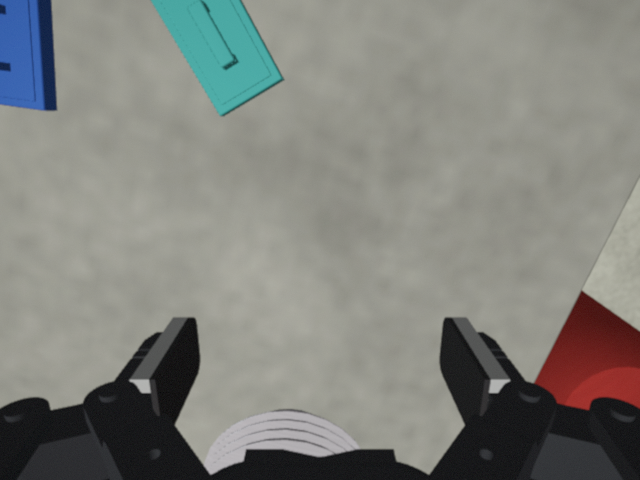

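The lids show at scene (234,246) and side (320,200), in steel. The pan is at scene (374,324) and side (214,293), between the jar (274,265) and the mug (434,350). Next I turn the depth into points.

```bash
cat > h.py <<'E'
import numpy as np,cv2
from scipy.spatial.transform import Rotation as R
def rot(q): return R.from_quat(np.asarray(q)[[1,2,3,0]])
def cloud(c):
    z=c["z_map"].astype(float);K=c["K"];v,u=np.mgrid[:480,:640]
    p=np.stack([(u-K[0,2])/K[0,0]*z,-(v-K[1,2])/K[1,1]*z,-z],-1)
    w=rot(c["rotation"]).apply(p.reshape(-1,3)).reshape(480,640,3)+c["xyz"]
    w[z==0]=np.nan
    return w
def proj(c,P):
    p=rot(c["rotation"]).inv().apply(np.atleast_2d(P)-c["xyz"]);K=c["K"]
    return np.stack([K[0,0]*p[:,0]/-p[:,2]+K[0,2],-K[1,1]*p[:,1]/-p[:,2]+K[1,2]],-1)
def load(n): return dict(np.load(n))
def crop(c,u0,v0,w,h,f,name,pts=None):
    im=cv2.resize(c["pixels"][v0:v0+h,u0:u0+w,::-1],None,fx=f,fy=f,interpolation=cv2.INTER_CUBIC)
    if pts is not None:
        for P in np.atleast_2d(pts):
            a=((proj(c,P)[0]+.5-[u0,v0])*f).astype(int);cv2.circle(im,tuple(int(x) for x in a),3,(0,0,255),1)
    cv2.imwrite(name,im)
E
python3 - <<'E'
from h import *
np.set_printoptions(precision=1,suppress=True)
for n,lid,pan in [("scene",(205,225,60,45),(340,292,75,65)),("side",(295,175,50,50),(180,262,70,65))]:
    c=load(n+"0.npz");w=cloud(c)
    for nm,(u,v,ww,hh) in [("lid",lid),("pan",pan)]:
        p=w[v:v+hh,u:u+ww].reshape(-1,3);p=p[~np.isnan(p[:,0])]
        print(n,nm,len(p),np.histogram(p[:,2],bins=np.arange(-10,150,5)))
        lo,hi=(30,70) if nm=="lid" else (124,145)
        q=p[(p[:,2]>lo)&(p[:,2]<hi)]
        print(len(q),q.min(0),q.max(0),cv2.minAreaRect(q[:,:2].astype(np.float32)),np.median(q,0))
    crop(c,lid[0]-20,lid[1]-20,100,80,8,f"pics/{n}_lid.png")
    crop(c,pan[0]-10,pan[1]-10,100,80,8,f"pics/{n}_pan.png")
E
```

```text
scene lid 2694 (array([   2,  427, 1128,  102,   31,   65,   73,   94,   65,   70,  240,
        226,    9,   23,   45,    6,    0,    0,    0,    0,    0,    5,
         10,    0,    0,    0,    0,    0,    0,    1,    4]), array([-10,  -5,   0,   5,  10,  15,  20,  25,  30,  35,  40,  45,  50,
        55,  60,  65,  70,  75,  80,  85,  90,  95, 100, 105, 110, 115,
       120, 125, 130, 135, 140, 145]))
684 [ 458.8 -330.3   30. ] [ 564.2 -216.8   65.9] ((508.852783203125, -271.2650146484375), (65.87427520751953, 100.36334991455078), 39.41961669921875) [ 515.3 -265.1   44.6]
scene pan 4859 (array([   0,  283,  540,  120,   54,   30,   43,   44,    1,    0,    0,
          0,    0,    0,    0,    0,    0,    0,    0,    0,    0,  614,
       1660,  416,  179,  184,  194,  190,  238,    9,    7]), array([-10,  -5,   0,   5,  10,  15,  20,  25,  30,  35,  40,  45,  50,
        55,  60,  65,  70,  75,  80,  85,  90,  95, 100, 105, 110, 115,
       120, 125, 130, 135, 140, 145]))
484 [575.3 168.9 124. ] [663.2 339.9 144. ] ((626.0640258789062, 258.7288513183594), (176.91786193847656, 61.5
[... 478 characters left out ...]
] ((517.279541015625, -301.09735107421875), (90.10618591308594, 183.4753875732422), 17.869335174560547) [ 502.7 -257.1   42.6]
side pan 4532 (array([   1,  150,  103,    1,    0,    0,    0,    0,    0,    0,    0,
          0,    0,    0,    0,    0,    0,    0,   15,   39,   44, 1131,
       1492,  340,  164,  178,  190,  205,  181,   16,   18]), array([-10,  -5,   0,   5,  10,  15,  20,  25,  30,  35,  40,  45,  50,
        55,  60,  65,  70,  75,  80,  85,  90,  95, 100, 105, 110, 115,
       120, 125, 130, 135, 140, 145]))
473 [572.4 170.9 124. ] [655.6 331.2 144.9] ((622.3780517578125, 253.68612670898438), (158.39341735839844, 62.090877532958984), 74.12919616699219) [623.7 238.9 129.6]
```

```bash
ls pics
```

```text
scene0.png
scene_lid.png
scene_pan.png
side0.png
side_lid.png
side_pan.png
wrist0.png
```

```bash
python3 - <<'E'
import cv2,numpy as np
a=[cv2.resize(cv2.imread(f"pics/{n}.png"),(400,300)) for n in ["scene_lid","side_lid","scene_pan","side_pan"]]
cv2.imwrite("pics/mos.png",np.vstack([np.hstack(a[:2]),np.hstack(a[2:])]))
E
```

```text
(no output)
```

View pics/mos.png

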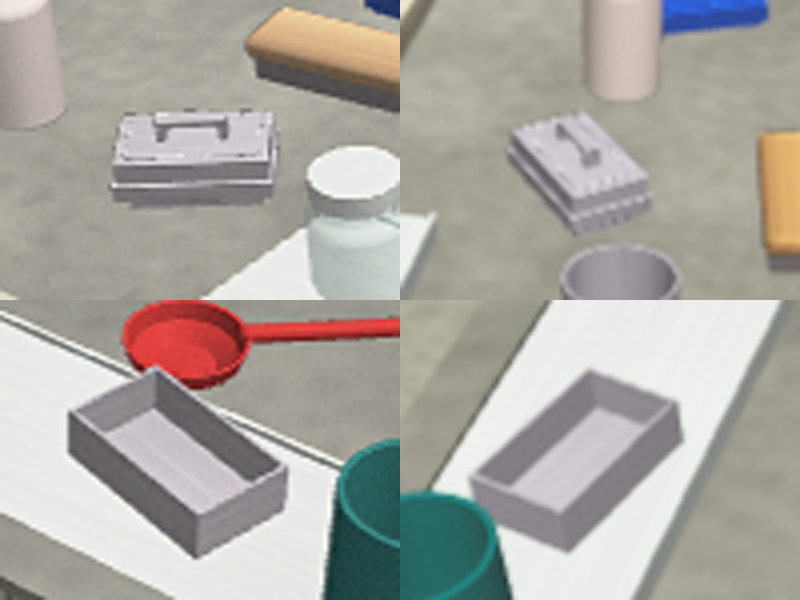

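```bash
python3 - <<'E'
from h import *
np.set_printoptions(precision=1,suppress=True)
for n,lid,pan in [("scene",(205,225,55,45),(340,292,65,58)),("side",(295,175,50,45),(185,262,60,62))]:
    c=load(n+"0.npz");w=cloud(c)
    p=w[lid[1]:lid[1]+lid[3],lid[0]:lid[0]+lid[2]].reshape(-1,3)
    q=p[(np.hypot(p[:,0]-508,p[:,1]+268)<75)]
    for lo,hi in [(15,38),(39,49),(54,70)]:
        s=q[(q[:,2]>lo)&(q[:,2]<hi)];print(n,"lid",lo,len(s),np.median(s[:,2]),cv2.minAreaRect(s[:,:2].astype(np.float32)))
    p=w[pan[1]:pan[1]+pan[3],pan[0]:pan[0]+pan[2]].reshape(-1,3)
    s=p[(p[:,2]>106)&(p[:,2]<136)&(np.hypot(p[:,0]-618,p[:,1]-240)<75)]
    print(n,"pan",len(s),cv2.minAreaRect(s[:,:2].astype(np.float32)))
    s=s[s[:,2]>127]
    print(n,"panrim",len(s),np.median(s[:,2]),cv2.minAreaRect(s[:,:2].astype(np.float32)))
c=load("wrist0.npz");print(rot(c["rotation"]).as_matrix())
for nm,(u,v) in dict(mug=(434,350),jar=(274,262),tumbler=(318,250),bottle=(189,212),brush=(272,220),splash=(210,302),shelfNearEdge=(320,310),shelf_left=(262,275)).items():
    print(nm,cloud(load("scene0.npz"))[v-1:v+2,u-1:u+2].reshape(-1,3).mean(0))
E
```

```text
scene lid 15 332 26.521948810194658 ((518.2376098632812, -250.09585571289062), (59.858924865722656, 118.4356460571289), 67.81400299072266)
scene lid 39 478 44.76311486565436 ((508.33282470703125, -272.2557067871094), (64.81455993652344, 98.83155059814453), 40.02817916870117)
scene lid 54 75 61.11424845534714 ((508.33941650390625, -271.9898681640625), (18.31312370300293, 45.95658493041992), 32.995361328125)
scene pan 1180 ((599.62158203125, 227.5386505126953), (102.9145278930664, 94.79524230957031), 74.12395477294922)
scene panrim 358 131.0685037548136 ((615.2550659179688, 223.1435089111328), (102.64691162109375, 61.57769012451172), 73.22102355957031)
side lid 15 256 26.472087472361352 ((505.45892333984375, -268.1895446777344), (67.17898559570312, 109.17035675048828), 40.018707275390625)
side lid 39 378 42.93149585120187 ((506.529541015625, -268.4171447753906), (63.053287506103516, 105.34758758544922), 39.27768325805664)
side lid 54 56 59.50048167093058 ((506.7080383300781, -268.95928955078125), (13.072689056396484, 49.62809753417969), 39.1688346862793)
side pan 1036 ((597.118408203125, 230.91778564453125), (102.01509094238281, 98.89543151855469), 75.63825988769531)
side panrim 296 130.52512730204222 ((614.5591430664062, 226.18438720703125), (101.21012878417969, 62.090877532958984), 74.12919616699219)
[[ 0.3  0.9  0.3]
 [-1.   0.3  0.1]
 [ 0.  -0.3  1. ]]
mug [664.  375.9 181.1]
jar [626.9 -19.7 168.2]
tumbler [458.6 -32.4  92.2]
bottle [ 522.4 -413.2   89.6]
brush [ 365.6 -262.9   37.8]
splash [ 701.9 -158.4   36.3]
shelfNearEdge [630.  103.2 100.3]
shelf_left [628.6 -57.3 115.8]
```

```bash
cat >> h.py <<'E'
def target(yaw): # tool down, tool y at yaw deg in world
    y=np.array([np.cos(np.radians(yaw)),np.sin(np.radians(yaw)),0]);z=np.array([0,0,-1.]);x=np.cross(y,z)
    return R.from_matrix(np.stack([x,y,z],1))
def delta(s,pos,yaw):
    r=rot(s["orientation"]);t=target(yaw)
    print("t",s["time"],"tcp",np.round(s["tcp_pos"],1),"yaw",np.round(np.degrees(np.arctan2(*r.as_matrix()[[1,0],1])),2),"F",np.round(s["contact_force"],1),"w",round(s["gripper_width"]*85.4,1),"q",np.round(s["joint_pos"],2))
    print("shift in present tool axes",np.round(r.inv().apply(np.array(pos)-s["tcp_pos"]),2),"after turn",np.round(t.inv().apply(np.array(pos)-s["tcp_pos"]),2))
    print("turn (tool, deg)",np.round((r.inv()*t).as_rotvec(degrees=True),2))
E
python3 - <<'E'
from h import *;from rig import *
delta(sense(),[508,-270,200],39.5)
E
```

```text
t 0.15 tcp [ 160.4 -577.7  230.6] yaw -74.48 F [-0.5 -0.5  0.2] w 85.2 q [-1.3   0.31 -0.05  1.21  0.    1.57]
shift in present tool axes [ 417.26 -203.47   30.92] after turn [ 16.33 463.95  30.65]
turn (tool, deg) [-5.0000e-02 -8.0000e-02 -1.1398e+02]
```

Emit:
send_rows --steps '[[[0, 0, 0], [20, -10, 0], 85], [[0, 0, 0], [40, -20, 0], 85], [[0, 0, 0], [52, -25, 0], 85], [[0, 0, 0], [55, -27, 0], 85], [[0, 0, 0], [55, -27, 0], 85], [[0, 0, 0], [55, -27, 0], 85], [[0, 0, 0], [55, -27, 0], 85], [[0, 0, 0], [50, -24, 10], 85], [[0, 0, 0], [35, -16, 20], 85]]'

```text
time: 1.27
tcp_pos: [510.3, -268.1, 201.8]
orientation: [0.0, 0.991, 0.136, 0.001]
contact_force: [0.0, -0.0, -0.2]
gripper_width: 0.997
```

Emit:
send_rows --steps '[[[0, 0, -10], [0, 0, 0], 85], [[0, 0, -10], [0, 0, 0], 85], [[0, 0, -10], [0, 0, 0], 85], [[0, 0, -10], [0, 0, 0], 85], [[0, 0, -10], [0, 0, 0], 85], [[0, 0, -10], [0, 0, 0], 85], [[0, 0, -10], [0, 0, 0], 85], [[0, 0, -10], [0, 0, 0], 85], [[0, 0, -10], [0, 0, 0], 85], [[0, 0, -10], [0, 0, 0], 85], [[0, 0, -10], [0, 0, 0], 85], [[0, 0, -4], [0, 0, 0], 85], [[0, 0, 0], [0, 0, 0], 85]]'

```text
time: 2.9
tcp_pos: [508.0, -269.9, 201.2]
orientation: [-0.0, 0.426, 0.904, 0.0]
contact_force: [-0.2, -0.4, 0.4]
gripper_width: 0.993
```

```bash
python3 - <<'E'
from h import *;from rig import *
delta(sense(),[508,-270,200],39.5)
c=capture("wrist");np.savez("w1.npz",**c);cv2.imwrite("pics/w1.png",c["pixels"][:,:,::-1])
E
```

```text
t 2.9 tcp [ 508.  -269.9  201.2] yaw 39.51 F [-0.2 -0.4  0.4] w 84.8 q [-0.49  0.28 -0.16  1.13  0.    0.39]
shift in present tool axes [-0.13 -0.05  1.24] after turn [-0.13 -0.05  1.24]
turn (tool, deg) [ 0.01 -0.03  0.01]
```

View pics/w1.png

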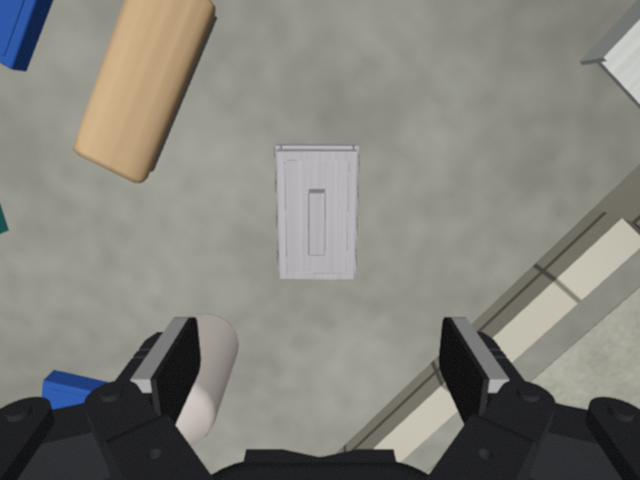

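The lids are centred at about (317,213) in the wrist view, with the handle at (317,222). They line up with the jaws. Now a precise measurement.

```bash
python3 - <<'E'
from h import *
c=load("w1.npz");w=cloud(c);np.set_printoptions(precision=2,suppress=True)
p=w[130:300,260:375].reshape(-1,3)
for lo,hi in [(14,29),(14,70),(36,48),(54,70)]:
    s=p[(p[:,2]>lo)&(p[:,2]<hi)];print(lo,len(s),np.median(s[:,2]),cv2.minAreaRect(s[:,:2].astype(np.float32)))
    if hi==48: print(s.mean(0))
print(np.nanmedian(w[100:120,300:400,2]))
t=target(39.5)
for cx,cy in [(508,-270)]:
    cor=[t.apply([a*y,b*x,0])+[cx,cy,0] for x,y in[(0,0)] for a in [1] for b in [1]]
P=[]
for hx,hy,z in [(52,32,26),(49.5,29.5,43),(23,6,61)]:
    for a in(-1,1):
        for b in(-1,1): P.append(t.apply([a*hx,b*hy,0])*[1,1,0]+[508,-270,z])
crop(c,255,125,125,170,4.5/1.3,"pics/w1c.png",P)
E
```

```text
14 706 25.622452959040857 ((507.62005615234375, -272.2008361816406), (64.1279296875, 103.5033950805664), 39.39349365234375)
14 10946 43.72251657332737 ((507.62005615234375, -272.2008361816406), (64.1279296875, 103.5033950805664), 39.39349365234375)
36 9041 43.67889033192591 ((507.8105773925781, -272.3636474609375), (59.16822052001953, 98.96084594726562), 39.34715270996094)
[ 505.45 -269.53   43.63]
54 1097 60.87824136956823 ((507.656982421875, -272.24652099609375), (11.939663887023926, 45.8691520690918), 39.25661849975586)
-0.13503700051714418
```

View pics/w1c.png

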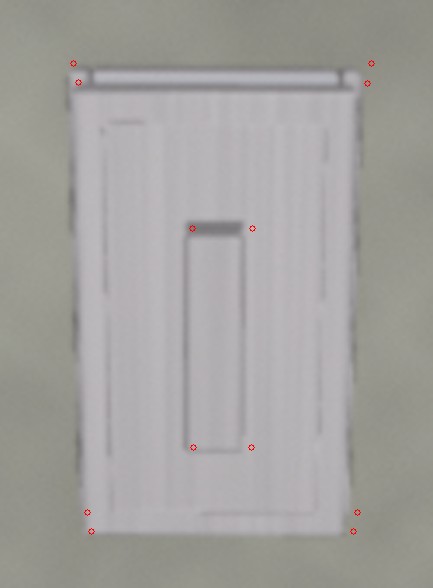

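```bash
python3 - <<'E'
from h import *;from rig import *
np.set_printoptions(precision=1,suppress=True)
s=sense();c=load("w1.npz");w=cloud(c);r=rot(s["orientation"])
t=r.inv().apply((w-s["tcp_pos"]).reshape(-1,3)).reshape(480,640,3)
for reg in [(315,345,160,200),(315,345,440,480),(345,400,160,200)]:
    p=t[reg[0]:reg[1],reg[2]:reg[3]].reshape(-1,3);p=p[(p[:,2]<60)]
    print(len(p),np.nanmin(p,0),np.nanmax(p,0))
delta(s,[507.6,-272,60],39.35)
E
```

```text
933 [ -1.3 -52.1 -34.5] [ 11.8 -41.4 -12.7]
941 [ -1.6  42.5 -34.7] [ 12.1  53.7 -11.9]
2011 [-11.6 -46.7 -50.8] [ 11.8 -41.3 -13.1]
t 2.95 tcp [ 508.  -270.1  201.3] yaw 39.47 F [ 0.3 -0.2 -0.6] w 85.0 q [-0.5  0.3 -0.2  1.1  0.   0.4]
shift in present tool axes [ -1.3  -1.5 141.3] after turn [ -1.3  -1.5 141.3]
turn (tool, deg) [ 0.  -0.   0.1]
```

Open, the tips measure 13 mm behind the TCP, as stated. Going down now.

Emit:
send_rows --steps '[[[0, 0, 0], [-1.3, -1.5, 20], 85], [[0, 0, 0], [0, 0, 40], 85], [[0, 0, 0], [0, 0, 40], 85], [[0, 0, 0], [0, 0, 40], 85], [[0, 0, 0], [0, 0, 25], 85], [[0, 0, 0], [0, 0, 15], 85], [[0, 0, 0], [0, 0, 12], 85], [[0, 0, 0], [0, 0, 8], 85], [[0, 0, 0], [0, 0, 0], 85], [[0, 0, 0], [0, 0, 0], 85]]' --force 50

```text
time: 4.2
tcp_pos: [508.2, -273.2, 2.0]
orientation: [0.001, 0.426, 0.904, -0.0]
contact_force: [-0.4, -0.2, 0.4]
gripper_width: 0.995
```

```bash
python3 - <<'E'
from h import *;from rig import *
delta(sense(),[507.6,-272,1],39.35)
c=capture("wrist");np.savez("w2.npz",**c);cv2.imwrite("pics/w2.png",c["pixels"][:,:,::-1])
E
```

```text
t 4.2 tcp [ 508.2 -273.2    2. ] yaw 39.51 F [-0.4 -0.2  0.4] w 85.0 q [-0.49  0.46 -0.4   0.71  0.    0.39]
shift in present tool axes [1.3  0.31 0.96] after turn [1.3  0.3  0.96]
turn (tool, deg) [0.02 0.06 0.16]
```

View pics/w2.png

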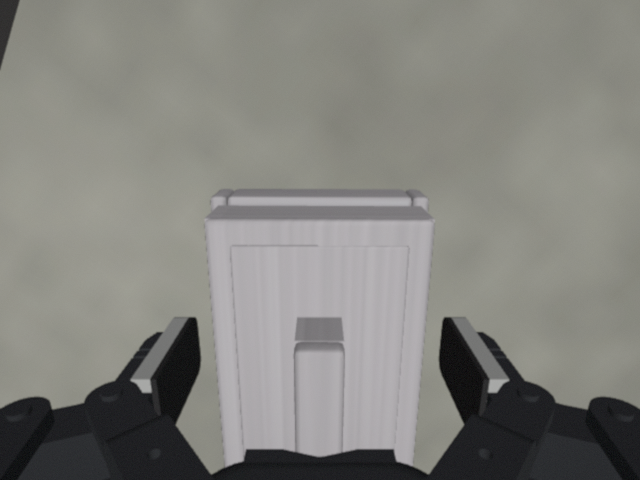

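The rim sits centred between the pads: lid edges at columns 206 and 433, pads at 199 and 441. Closing.

Emit:
send_rows --steps '[[[0, 0, 0], [1.0, 0, 0.8], 85], [[0, 0, 0], [0, 0, 0], 74], [[0, 0, 0], [0, 0, 0], 66], [[0, 0, 0], [0, 0, 0], 58], [[0, 0, 0], [0, 0, 0], 58], [[0, 0, 0], [0, 0, 0], 58], [[0, 0, 0], [0, 0, 0], 58]]' --force 50

```text
time: 5.12
tcp_pos: [507.1, -272.3, 0.9]
orientation: [0.0, 0.426, 0.905, -0.0]
contact_force: [-2.0, 1.1, 5.3]
gripper_width: 0.733
```

```bash
python3 - <<'E'
from h import *;from rig import *
delta(sense(),[507.6,-272,1],39.35)
E
```

```text
t 5.125 tcp [ 507.1 -272.3    0.9] yaw 39.51 F [-2.   1.1  5.3] w 62.6 q [-0.49  0.46 -0.4   0.71 -0.    0.39]
shift in present tool axes [-0.12  0.55 -0.09] after turn [-0.12  0.55 -0.09]
turn (tool, deg) [-0.    0.02  0.16]
```

Emit:
send_rows --steps '[[[0, 0, 0], [0, 0, 0], 45], [[0, 0, 0], [0, 0, -2], 45], [[0, 0, 0], [0, 0, -5], 45], [[0, 0, 0], [0, 0, -8], 45], [[0, 0, 0], [0, 0, -10], 45], [[0, 0, 0], [0, 0, -5], 45], [[0, 0, 0], [0, 0, 0], 45]]'

```text
time: 6.0
tcp_pos: [507.6, -272.4, 31.2]
orientation: [0.001, 0.426, 0.905, -0.0]
contact_force: [-0.4, 0.2, -3.1]
gripper_width: 0.737
```

```bash
python3 - <<'E'
from h import *;from rig import *
delta(sense(),[507.6,-272,1],39.35)
for n in ["wrist","side","scene"]:
    c=capture(n);np.savez(n+"3.npz",**c);cv2.imwrite(f"pics/{n}3.png",c["pixels"][:,:,::-1])
    if n=="side": crop(c,270,140,100,80,5,"pics/side3c.png")
    if n=="scene": crop(c,180,190,100,80,5,"pics/scene3c.png")
a=cv2.imread("pics/side3c.png");b=cv2.imread("pics/scene3c.png");cv2.imwrite("pics/m3.png",cv2.resize(np.hstack([a,b]),(800,320)))
E
```

```text
t 6.0 tcp [ 507.6 -272.4   31.2] yaw 39.52 F [-0.4  0.2 -3.1] w 62.9 q [-0.49  0.42 -0.38  0.77  0.    0.39]
shift in present tool axes [ 0.34  0.29 30.23] after turn [ 0.3   0.31 30.23]
turn (tool, deg) [0.03 0.07 0.17]
```

View pics/wrist3.png

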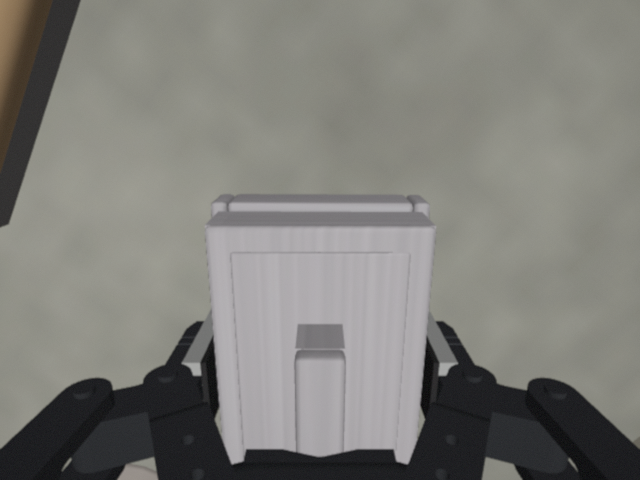

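View pics/m3.png

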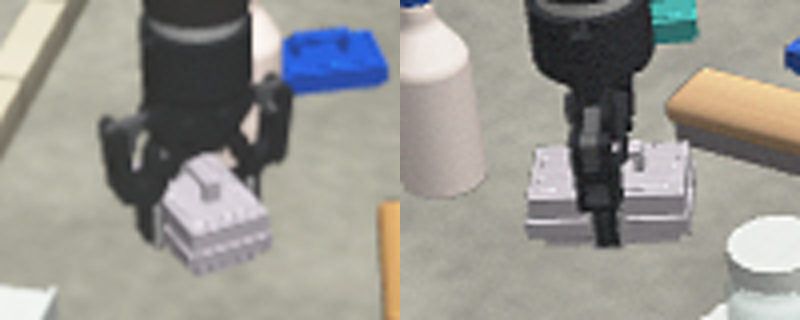

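The lids are lifted, level and nested (wrist: rim edge at row 197, cover edge at row 215). Next I measure their pose in the tool frame.

```bash
cat > held.py <<'E'
from h import *
def held(c,s):
    w=cloud(c);r=rot(s["orientation"]);t=r.inv().apply((w-s["tcp_pos"]).reshape(-1,3)).reshape(480,640,3)
    reg=t[185:450,200:445].reshape(-1,3)
    top=reg[(np.abs(reg[:,1])<27)&(reg[:,0]>-5)&(reg[:,0]<55)&(reg[:,2]>-80)]
    h=np.histogram(top[:,2],bins=np.arange(-75,10,3));print("z hist",[(int(b),int(n)) for n,b in zip(*h) if n>200])
    # roof plane
    roof=top[(np.abs(top[:,2]-(-42.5+0))<6)&(np.abs(top[:,1])>9)]
    A=np.c_[roof[:,:2],np.ones(len(roof))];co=np.linalg.lstsq(A,roof[:,2],rcond=None)[0]
    print("roof plane slope deg x,y",np.degrees(co[:2]),"z at 0",co[2],"n",len(roof),"xmax",np.percentile(roof[:,0],99.8))
    return t,reg
E
python3 - <<'E'
from held import *;from rig import *
np.set_printoptions(precision=2,suppress=True)
c=load("wrist3.npz");s=sense()
t,reg=held(c,s)
for v in (200,205,210,220,230,300): print(v,[np.round(t[v,u],1).tolist() for u in (215,240,320,400,425)])
rim=reg[(reg[:,2]>-27)&(reg[:,2]<0)&(reg[:,0]>35)&(reg[:,0]<70)];print("rim front",len(rim),np.percentile(rim,[1,50,99],axis=0))
rl=reg[(reg[:,0]>20)&(reg[:,0]<47)&(reg[:,2]<-35)&(reg[:,2]>-50)];print("roof y",np.percentile(rl[:,1],[.2,99.8]))
E
```

```text
z hist [(-75, 462), (-72, 275), (-63, 4155), (-60, 688), (-57, 357), (-54, 302), (-51, 288), (-48, 736), (-45, 30833), (-42, 1475), (-39, 627), (-36, 582), (-33, 517), (-30, 508), (-27, 1952), (-24, 444), (-21, 346), (-18, 352)]
roof plane slope deg x,y [ 1.57 -0.18] z at 0 -44.07744306676089 n 24782 xmax 48.85487397640036
200 [[50.8, -30.4, -21.4], [51.1, -22.7, -22.6], [50.9, 0.9, -21.4], [50.9, 24.7, -21.4], [39.3, 45.6, 30.7]]
205 [[50.3, -29.5, -25.5], [50.4, -22.1, -26.1], [50.4, 0.8, -26.0], [50.5, 23.8, -26.1], [50.5, 30.9, -26.4]]
210 [[48.8, -29.6, -25.5], [48.7, -22.4, -25.1], [48.8, 0.9, -25.3], [48.9, 24.0, -25.7], [49.2, 30.9, -27.0]]
220 [[48.6, -27.1, -35.9], [48.7, -20.4, -36.0], [48.7, 0.8, -35.9], [48.6, 22.2, -35.7], [48.4, 29.0, -34.9]]
230 [[47.4, -26.0, -41.1], [47.7, -19.4, -42.1], [48.1, 0.8, -43.4], [47.9, 20.9, -42.8], [47.5, 27.6, -41.4]]
300 [[28.4, -27.1, -42.5], [29.2, -20.1, -44.0], [28.9, 0.8, -43.6], [29.3, 21.8, -44.2], [28.6, 28.7, -42.8]]
rim front 3852 [[ 48.14 -30.2  -26.89]
 [ 50.59   0.42 -24.81]
 [ 51.26  31.83 -13.29]]
roof y [-28.31  29.9 ]
```

Emit:
send_rows --steps '[[[0, 0, 0], [0, 0, -10], 45], [[0, 0, 0], [0, 0, -20], 45], [[0, 0, 0], [0, 0, -30], 45], [[0, 0, 0], [0, 0, -40], 45], [[0, 0, 0], [0, 0, -40], 45], [[0, 0, 0], [0, 0, -40], 45], [[0, 0, 0], [0, 0, -25], 45], [[0, 0, 0], [0, 0, -10], 45], [[0, 0, 0], [0, 0, -5], 45], [[0, 0, 0], [0, 0, 0], 45]]'

```text
time: 7.4
tcp_pos: [506.7, -272.0, 249.7]
orientation: [-0.001, 0.426, 0.905, 0.0]
contact_force: [-0.0, 0.6, -3.6]
gripper_width: 0.74
```

```bash
python3 - <<'E'
from h import *;from rig import *
delta(sense(),[581,109,251],-16.3)
c=load("w1.npz")
from held import *
s=dict(orientation=target(39.5).as_quat()[[3,0,1,2]],tcp_pos=np.array([508,-270,0.]))
w=cloud(c);t=target(39.35).inv().apply((w-[507.7,-272.2,44]).reshape(-1,3))
m=(np.abs(t[:,0])<45)&(np.abs(t[:,1])<27)&(np.abs(t[:,1])>9)&(np.abs(t[:,2])<3)
print(np.degrees(np.linalg.lstsq(np.c_[t[m][:,:2],np.ones(m.sum())],t[m][:,2],rcond=None)[0][:2]))
E
```

```text
t 7.4 tcp [ 506.7 -272.   249.7] yaw 39.52 F [-0.   0.6 -3.6] w 63.2 q [-0.49  0.26 -0.08  1.24  0.    0.39]
shift in present tool axes [246.58 299.76  -1.13] after turn [386.51 -35.57  -1.28]
turn (tool, deg) [-6.000e-02 -5.000e-02  5.582e+01]
[0.1630458  0.01437463]
```

Emit:
send_rows --steps '[[[0, 0, 0], [8, 10, 0], 45], [[0, 0, 2], [16, 20, 0], 45], [[0, 0, 0], [24, 29, 0], 45], [[0, 0, 0], [30, 37, 0], 45], [[0, 0, 0], [32, 39, 0], 45], [[0, 0, 0], [32, 39, 0], 45], [[0, 0, 0], [32, 38, 0], 45], [[0, 0, 0], [29, 35, 0], 45], [[0, 0, 0], [22, 27, 0], 45], [[0, 0, 0], [14, 17, 0], 45], [[0, 0, 0], [7, 8, 0], 45], [[0, 0, 3], [0, 0, 0], 45], [[0, 0, 6], [0, 0, 0], 45], [[0, 0, 8], [0, 0, 0], 45], [[0, 0, 10], [0, 0, 0], 45], [[0, 0, 10], [0, 0, 0], 45], [[0, 0, 8], [0, 0, 0], 45], [[0, 0, 6], [0, 0, 0], 45], [[0, 0, 2.8], [0, 0, 0], 45], [[0, 0, 0], [0, 0, 0], 45]]'

```text
time: 9.9
tcp_pos: [592.9, 104.4, 250.4]
orientation: [0.0, 0.8, 0.6, -0.0]
contact_force: [-0.0, 0.1, -3.2]
gripper_width: 0.737
```

```bash
python3 - <<'E'
from held import *;from rig import *
np.set_printoptions(precision=2,suppress=True)
s=sense();delta(s,[581,109,251],-16.3)
c=capture("wrist");np.savez("w4.npz",**c);cv2.imwrite("pics/w4.png",c["pixels"][:,:,::-1])
held(c,s)
E
```

```text
t 9.9 tcp [592.9 104.4 250.4] yaw -16.33 F [-0.   0.1 -3.2] w 63.0 q [ 0.17  0.31 -0.01  1.25 -0.    2.03]
shift in present tool axes [  1.06 -12.71  -0.64] after turn [  1.07 -12.7   -0.64]
turn (tool, deg) [-0.02  0.03 -0.03]
z hist [(-75, 487), (-72, 316), (-63, 1829), (-60, 2910), (-57, 360), (-54, 320), (-51, 301), (-48, 272), (-45, 25971), (-42, 7117), (-39, 624), (-36, 595), (-33, 545), (-30, 487), (-27, 1744), (-24, 666), (-21, 369), (-18, 352), (-15, 255)]
roof plane slope deg x,y [ 1.24 -0.14] z at 0 -43.04776049491127 n 25025 xmax 49.88363425350771
```

View pics/w4.png

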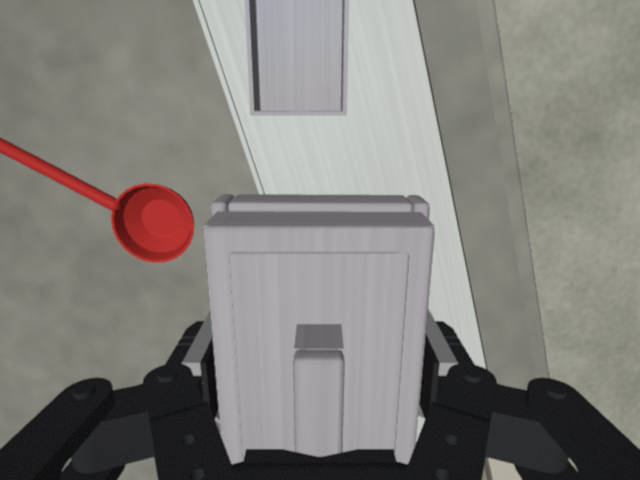

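The pan is only partly in view, with its near edge at row 114. I'll step forward 40 mm.

Emit:
send_rows --steps '[[[0, 0, 0], [8, -2, -3], 45], [[0, 0, 0], [14, -3, -4], 45], [[0, 0, 0], [12, -3, -3], 45], [[0, 0, 0], [6, -2, 0], 45], [[0, 0, 0], [0, 0, 0], 45]]'

```text
time: 10.58
tcp_pos: [594.6, 147.3, 260.4]
orientation: [0.0, 0.8, 0.6, -0.0]
contact_force: [-0.6, -0.6, -2.8]
gripper_width: 0.736
```

```bash
python3 - <<'E'
from held import *;from rig import *
np.set_printoptions(precision=2,suppress=True)
s=sense();delta(s,[615,224.5,200],-16.3)
c=capture("wrist");np.savez("w5.npz",**c);cv2.imwrite("pics/w5.png",c["pixels"][:,:,::-1])
held(c,s)
w=cloud(c)
p=w[0:195,200:420].reshape(-1,3)
s1=p[(p[:,2]>125)&(p[:,2]<137)&(np.hypot(p[:,0]-615,p[:,1]-225)<65)]
print(len(s1),np.median(s1,0),cv2.minAreaRect(s1[:,:2].astype(np.float32)))
print("shelf",np.nanmedian(w[150:190,370:420,2]))
E
```

```text
t 10.575 tcp [594.6 147.3 260.4] yaw -16.21 F [-0.6 -0.6 -2.8] w 62.9 q [ 0.24  0.33  0.04  1.28 -0.    2.1 ]
shift in present tool axes [79.85 -1.92 60.33] after turn [79.83 -2.05 60.35]
turn (tool, deg) [-0.01  0.01  0.09]
z hist [(-75, 489), (-72, 314), (-63, 1798), (-60, 2950), (-57, 344), (-54, 325), (-51, 310), (-48, 252), (-45, 25792), (-42, 7266), (-39, 631), (-36, 569), (-33, 560), (-30, 508), (-27, 1722), (-24, 666), (-21, 400), (-18, 330), (-15, 264)]
roof plane slope deg x,y [ 1.24 -0.14] z at 0 -43.028115873472466 n 25002 xmax 49.86549062831678
2737 [617.89 235.48 131.62] ((615.5325927734375, 225.08053588867188), (97.91793060302734, 58.26071548461914), 73.73934173583984)
shelf 100.0164683261658
```

View pics/w5.png

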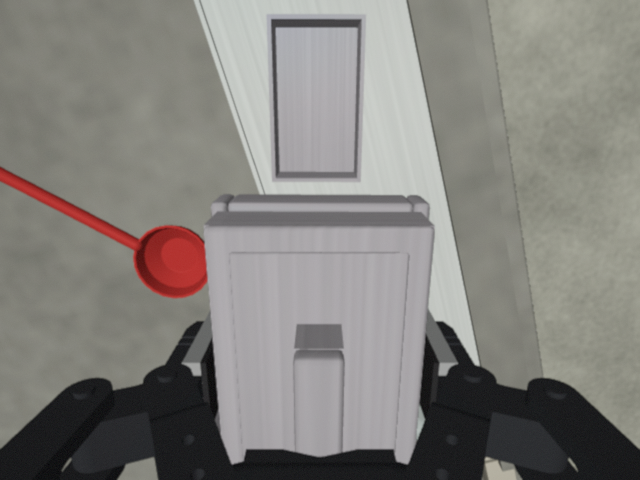

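```bash
python3 - <<'E'
from held import *;from rig import *
np.set_printoptions(precision=2,suppress=True)
s=sense();c=load("w5.npz")
t,reg=held(c,s)
fr=t[190:215,205:440].reshape(-1,3);fr=fr[(fr[:,2]>-27)&(fr[:,2]<-10)&(fr[:,0]>40)]
print("z",np.percentile(fr[:,2],[1,99]),"y",np.percentile(fr[:,1],[.3,99.7]),"x",np.percentile(fr[:,0],99))
# front edge line x(y)
e=[];
for y0 in range(-28,29,4):
    m=fr[np.abs(fr[:,1]-y0)<2]; e.append((y0,np.percentile(m[:,0],97)))
print(np.degrees(np.polyfit(*zip(*e),1)[0]),np.array(e)[:,1])
# left/right rim edge lower
for v in range(196,212,3):
    row=t[v,200:445];ok=(row[:,2]>-28)&(row[:,2]<0)&(row[:,0]>35);print(v,row[ok][[0,-1]])
# handle yaw
h=reg[(reg[:,2]<-58)&(reg[:,2]>-65)&(np.abs(reg[:,1])<12)];print("handle y",np.percentile(h[:,1],[1,99]),"x max",h[:,0].max())
E
```

```text
z hist [(-75, 487), (-72, 312), (-63, 1998), (-60, 2756), (-57, 345), (-54, 325), (-51, 304), (-48, 260), (-45, 26647), (-42, 6593), (-39, 636), (-36, 579), (-33, 550), (-30, 507), (-27, 1760), (-24, 620), (-21, 399), (-18, 322), (-15, 258)]
roof plane slope deg x,y [ 1.23 -0.12] z at 0 -43.092001915712686 n 25183 xmax 50.32599329506568
z [-26.67 -12.84] y [-30.99  31.91] x 52.780166227738775
-0.1379912395171411 [52.7  52.79 52.72 52.77 52.74 52.71 52.7  52.71 52.64 52.73 52.66 52.66
 52.66 52.67 52.56]
196 [[ 52.3  -30.76 -14.41]
 [ 52.05  31.95 -12.88]]
199 [[ 52.2  -31.09 -18.35]
 [ 52.21  31.65 -18.08]]
202 [[ 52.34 -30.84 -23.11]
 [ 52.3   31.43 -22.65]]
205 [[ 51.74 -31.16 -24.37]
 [ 51.76  31.98 -24.17]]
208 [[ 50.75 -31.34 -23.94]
 [ 51.09  31.8  -25.1 ]]
211 [[ 50.   -31.25 -24.55]
 [ 49.93  32.17 -24.01]]
handle y [-5.88  5.77] x max 24.697248800696595
```

```bash
python3 - <<'E'
from held import *
np.set_printoptions(precision=2,suppress=True)
c=load("w5.npz");w=cloud(c)
T=target(-16.21); o=np.array([594.6,147.3,260.4])
t=T.inv().apply((w-o).reshape(-1,3)).reshape(480,640,3)
fr=t[190:215,205:440].reshape(-1,3);fr=fr[(fr[:,2]>-28)&(fr[:,2]<-10)&(fr[:,0]>40)]
print("front x",np.percentile(fr[:,0],[90,97,99]),"y",np.percentile(fr[:,1],[.3,99.7]))
P=t[0:195,200:420].reshape(-1,3);P=P[(P[:,2]>123)&(P[:,2]<135.5)&(np.abs(P[:,0]-80)<65)&(np.abs(P[:,1])<45)]
print("pan",len(P),np.median(P[:,2]),cv2.minAreaRect(P[:,:2].astype(np.float32)))
print(np.percentile(P,[.3,99.7],axis=0))
E
```

```text
front x [52.11 52.23 52.3 ] y [-30.86  32.01]
pan 2746 128.77834122385917 ((80.53190612792969, -1.6126537322998047), (97.9179458618164, 58.26073455810547), 0.05065714567899704)
[[ 31.73 -30.64 126.92]
 [129.37  27.39 135.4 ]]
```

Emit:
send_rows --steps '[[[0, 1.1, 0], [0, 0, 0], 45], [[0, 0, 0], [8, 0, 0], 45], [[0, 0, 0], [16, -1, 0], 45], [[0, 0, 0], [22, -1, 5], 45], [[0, 0, 0], [18, 0, 12], 45], [[0, 0, 0], [10, 0, 20], 45], [[0, 0, 0], [5, 0, 25], 45], [[0, 0, 0], [0, 0, 18], 45], [[0, 0, 0], [0, 0, 10], 45], [[0, 0, 0], [0, 0, 5], 45], [[0, 0, 0], [0, 0, 0], 45]]'

```text
time: 12.0
tcp_pos: [615.6, 224.4, 167.3]
orientation: [-0.006, 0.8, 0.6, 0.008]
contact_force: [-0.9, 0.6, -3.0]
gripper_width: 0.734
```

```bash
python3 - <<'E'
from held import *;from rig import *
np.set_printoptions(precision=2,suppress=True)
for i in range(3):
    s=sense();delta(s,[615.5,225,120],-16.26)
    if i<2:
        n=["scene","side"][i];c=capture(n);np.savez(n+"6.npz",**c)
        if i==0: crop(c,325,255,100,90,5,"pics/a.png")
        else: crop(c,165,230,100,90,5,"pics/b.png")
c=capture("wrist");np.savez("w6.npz",**c);held(c,s)
cv2.imwrite("pics/m6.png",cv2.resize(np.hstack([cv2.imread("pics/a.png"),cv2.imread("pics/b.png")]),(800,360)))
cv2.imwrite("pics/w6.png",c["pixels"][:,:,::-1])
E
```

```text
t 12.0 tcp [615.6 224.4 167.3] yaw -16.31 F [-0.9  0.6 -3. ] w 62.7 q [ 0.34  0.44 -0.02  1.11  0.02  2.2 ]
shift in present tool axes [-0.41 -0.3  47.29] after turn [ 0.51 -0.28 47.29]
turn (tool, deg) [ 0.02 -1.11 -0.05]
t 12.05 tcp [615.9 224.6 167.7] yaw -16.3 F [-0.9 -0.2 -3.6] w 62.8 q [ 0.34  0.44 -0.02  1.11  0.02  2.2 ]
shift in present tool axes [-0.62 -0.52 47.72] after turn [ 0.32 -0.48 47.73]
turn (tool, deg) [ 0.05 -1.13 -0.04]
t 12.1 tcp [616.  224.7 167.9] yaw -16.3 F [ 0.6 -0.7 -4.5] w 62.7 q [ 0.34  0.44 -0.02  1.11  0.02  2.2 ]
shift in present tool axes [-0.77 -0.64 47.94] after turn [ 0.19 -0.58 47.95]
turn (tool, deg) [ 0.07 -1.15 -0.04]
z hist [(-75, 489), (-72, 317), (-63, 1668), (-60, 3039), (-57, 344), (-54, 324), (-51, 282), (-48, 285), (-45, 25454), (-42, 7511), (-39, 616), (-36, 584), (-33, 570), (-30, 507), (-27, 1825), (-24, 689), (-21, 370), (-18, 363), (-15, 253)]
roof plane slope deg x,y [ 1.23 -0.15] z at 0 -43.003916676218104 n 24913 xmax 49.65036205557441
```

View pics/m6.png

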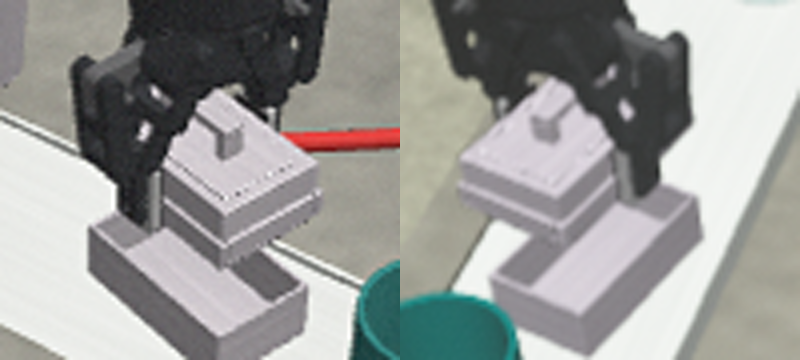

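View pics/w6.png

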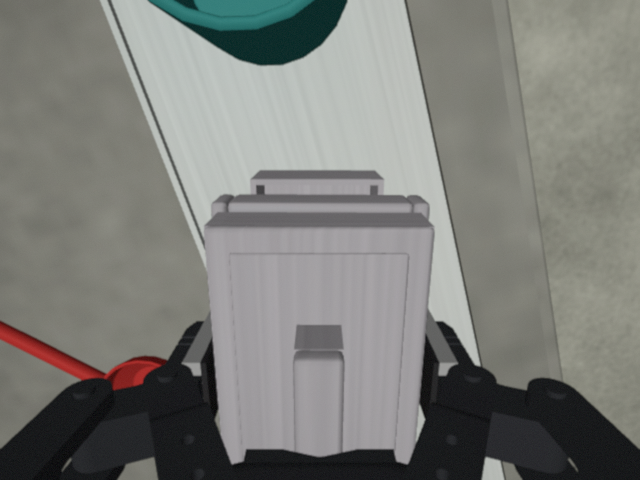

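The wrist view shows the pan's far edge at columns 250 to 383 and the lid at 212 to 430. I'll check that lateral offset numerically.

```bash
python3 - <<'E'
from held import *
np.set_printoptions(precision=2,suppress=True)
c=load("w6.npz");w=cloud(c)
T=target(-16.3)*R.from_rotvec([0,1.12,0],degrees=True); o=np.array([615.8,224.55,167.6])
t=(w-o).reshape(-1,3)
for nm,TT in [("level",target(-16.3)),("tilt",T)]:
    u=TT.inv().apply(t).reshape(480,640,3)
    fr=u[190:215,205:440].reshape(-1,3);fr=fr[(fr[:,2]>-28)&(fr[:,2]<-10)&(fr[:,0]>40)]
    print(nm,"lid front x",np.percentile(fr[:,0],[90,97,99]),"y",np.percentile(fr[:,1],[.3,99.7]))
    P=u[165:196,240:395].reshape(-1,3);P=P[(P[:,2]>33)&(P[:,2]<39)]
    print("pan",len(P),np.median(P[:,2]),np.percentile(P,[.5,99.5],axis=0))
d=u[172:176]
e=load("scene6.npz");f=load("side6.npz")
for n,cc,(v0,v1,u0,u1) in [("scene",e,(290,360,340,415)),("side",f,(265,330,180,250))]:
    p=cloud(cc)[v0:v1,u0:u1].reshape(-1,3);p=p[(p[:,2]>106)&(p[:,2]<136)&(np.hypot(p[:,0]-615,p[:,1]-225)<70)]
    q=target(-16.3).inv().apply(p-[615.8,224.55,132]);print(n,len(q),np.percentile(q,[.5,99.5],axis=0))
    p=cloud(cc)[v0-50:v1,u0-20:u1+20].reshape(-1,3)
    q=target(-16.3).inv().apply(p-[615.8,224.55,167.6]);q=q[(np.abs(q[:,0])<60)&(np.abs(q[:,1])<60)&(q[:,2]<-15)&(q[:,2]>-25)];print("lid rim",len(q),np.percentile(q,[.5,99.5],axis=0))
E
```

```text
level lid front x [51.89 52.   52.07] y [-30.76  32.1 ]
pan 1004 35.85264661826801 [[ 42.95 -29.38  34.29]
 [ 49.57  28.24  38.92]]
tilt lid front x [52.26 52.37 52.44] y [-30.75  32.07]
pan 935 36.722143306384446 [[ 42.26 -29.4   35.18]
 [ 48.86  28.25  38.79]]
scene 837 [[-50.15 -60.31  -3.02]
 [ 49.61  29.89  25.94]]
lid rim 233 [[ -8.75 -32.15 -24.93]
 [ 51.72  46.42 -15.04]]
side 761 [[-48.52 -47.25  -2.29]
 [ 51.51  27.93  25.89]]
lid rim 211 [[-49.99 -45.35 -24.96]
 [ 53.42  29.77 -15.22]]
```

Emit:
send_rows --steps '[[[0, 0, 0], [-0.4, -1, 3], 45], [[0, 0, 0], [0, 0, 8], 45], [[0, 0, 0], [0, 0, 10], 45], [[0, 0, 0], [0, 0, 8], 45], [[0, 0, 0], [0, 0, 5], 45], [[0, 0, 0], [0, 0, 4], 45], [[0, 0, 0], [0, 0, 2], 45], [[0, 0, 0], [0, 0, 0], 45]]'

```text
time: 13.15
tcp_pos: [614.6, 225.3, 127.0]
orientation: [-0.006, 0.8, 0.6, 0.008]
contact_force: [-0.3, -0.0, -3.1]
gripper_width: 0.738
```

```bash
python3 - <<'E'
from held import *;from rig import *
np.set_printoptions(precision=2,suppress=True)
s=sense();delta(s,[615.5,225,120],-16.26)
c=capture("scene");crop(c,325,255,100,90,5,"pics/a.png")
c=capture("side");crop(c,165,230,100,90,5,"pics/b.png")
delta(sense(),[615.5,225,120],-16.26)
cv2.imwrite("pics/m7.png",cv2.resize(np.hstack([cv2.imread("pics/a.png"),cv2.imread("pics/b.png")]),(800,360)))
E
```

```text
t 13.15 tcp [614.6 225.3 127. ] yaw -16.28 F [-0.3 -0.  -3.1] w 63.0 q [ 0.34  0.46 -0.08  1.02  0.02  2.2 ]
shift in present tool axes [-0.17  0.94  7.03] after turn [-0.03  0.94  7.04]
turn (tool, deg) [ 0.   -1.1  -0.02]
t 13.25 tcp [614.8 225.4 127.3] yaw -16.29 F [ 0.6  0.3 -4. ] w 62.8 q [ 0.34  0.46 -0.08  1.02  0.02  2.2 ]
shift in present tool axes [-0.29  0.82  7.32] after turn [-0.14  0.82  7.32]
turn (tool, deg) [ 0.02 -1.12 -0.03]
```

View pics/m7.png

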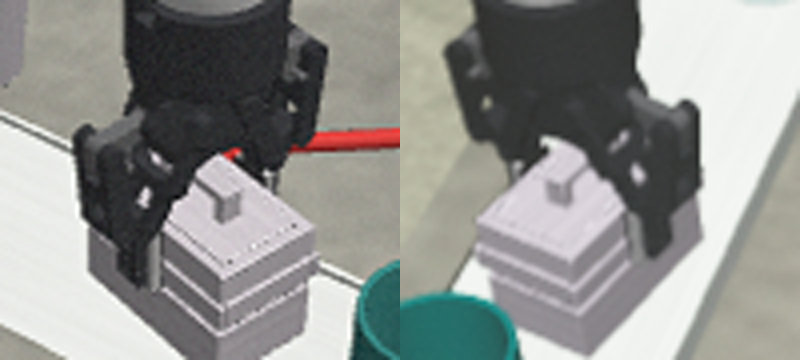

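The plug is inside the mouth with no contact force and sits centred in both views. Lowering gently.

Emit:
send_rows --steps '[[[0, 0, 0], [0, 0, 1.5], 45], [[0, 0, 0], [0, 0, 1.5], 45], [[0, 0, 0], [0, 0, 1.5], 45], [[0, 0, 0], [0, 0, 1], 45], [[0, 0, 0], [0, 0, 0], 45]]'

```text
time: 13.88
tcp_pos: [614.6, 225.4, 121.7]
orientation: [-0.006, 0.8, 0.6, 0.008]
contact_force: [-0.9, -0.4, -1.4]
gripper_width: 0.735
```

Emit:
send_rows --steps '[[[0, 0, 0], [0, 0, 1], 45], [[0, 0, 0], [0, 0, 0], 45]]'

```text
time: 14.12
tcp_pos: [614.6, 225.5, 121.2]
orientation: [-0.006, 0.8, 0.6, 0.008]
contact_force: [-2.7, 0.4, 3.7]
gripper_width: 0.735
```

Emit:
send_rows --steps '[[[0, 0, 0], [0, 0, 0.6], 45], [[0, 0, 0], [0, 0, 0], 45]]'

```text
time: 14.38
tcp_pos: [614.6, 225.5, 121.0]
orientation: [-0.006, 0.8, 0.6, 0.008]
contact_force: [-4.2, -0.9, 7.3]
gripper_width: 0.737
```

Emit:
send_rows --steps '[[[0, 0, 0], [0, 0, 0], 63], [[0, 0, 0], [0, 0, 0], 66], [[0, 0, 0], [0, 0, 0], 70], [[0, 0, 0], [0, 0, 0], 76], [[0, 0, 0], [0, 0, 0], 82], [[0, 0, 0], [0, 0, 0], 85], [[0, 0, 0], [0, 0, 0], 85]]'

```text
time: 15.25
tcp_pos: [614.6, 225.4, 119.9]
orientation: [-0.006, 0.8, 0.6, 0.008]
contact_force: [0.3, 0.8, 0.6]
gripper_width: 0.992
```

```bash
python3 - <<'E'
from held import *;from rig import *
np.set_printoptions(precision=2,suppress=True)
s=sense();delta(s,[615.5,225,160],-16.26)
c=capture("scene");np.savez("scene8.npz",**c);crop(c,325,255,100,90,5,"pics/a.png")
c=capture("side");np.savez("side8.npz",**c);crop(c,165,230,100,90,5,"pics/b.png")
c=capture("wrist");np.savez("w8.npz",**c);cv2.imwrite("pics/w8.png",c["pixels"][:,:,::-1])
cv2.imwrite("pics/m8.png",cv2.resize(np.hstack([cv2.imread("pics/a.png"),cv2.imread("pics/b.png")]),(800,360)))
E
```

```text
t 15.25 tcp [614.6 225.4 119.9] yaw -16.28 F [0.3 0.8 0.6] w 84.7 q [ 0.34  0.47 -0.09  1.01  0.02  2.2 ]
shift in present tool axes [  0.6    0.95 -40.07] after turn [ -0.17   0.95 -40.07]
turn (tool, deg) [ 0.   -1.1  -0.02]
```

View pics/m8.png

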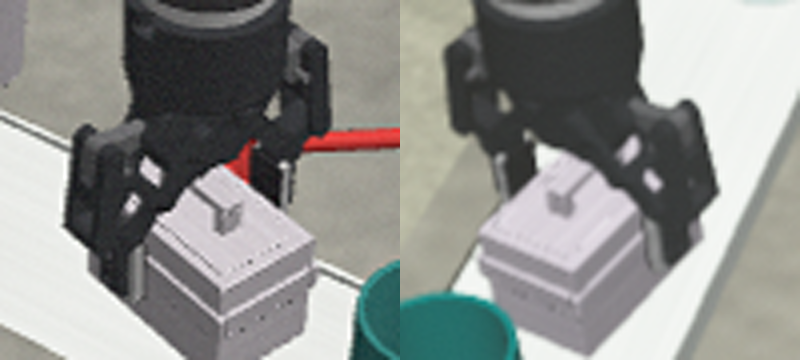

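View pics/w8.png

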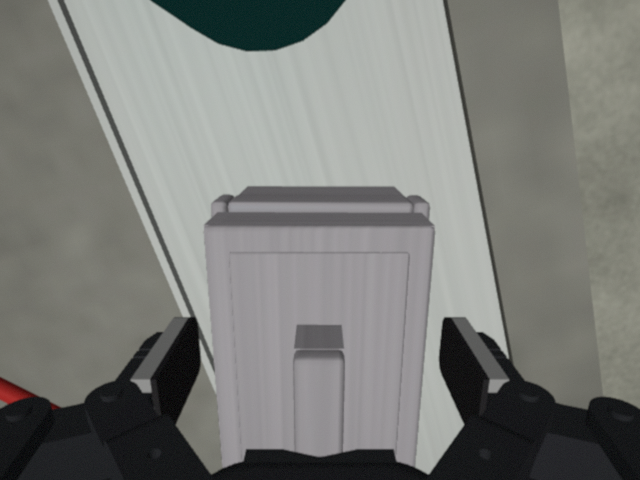

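Released. Rising straight up and levelling the tool to check the seating from above.

Emit:
send_rows --steps '[[[0, 0, 0], [0, 0, -3], 85], [[0, 0, 0], [0, 0, -8], 85], [[0, 0, 0], [0, 0, -16], 85], [[0, 0, 0], [0, 0, -24], 85], [[0, 0, 0], [0, 0, -30], 85], [[0, -1.1, 0], [0, 0, -20], 85], [[0, 0, 0], [0, 0, -9], 85], [[0, 0, 0], [0, 0, 0], 85], [[0, 0, 0], [0, 0, 0], 85]]'

```text
time: 16.52
tcp_pos: [613.6, 223.3, 229.1]
orientation: [-0.0, 0.8, 0.6, -0.001]
contact_force: [0.1, -0.2, -0.4]
gripper_width: 0.996
```

```bash
python3 - <<'E'
from held import *;from rig import *
np.set_printoptions(precision=2,suppress=True)
s=sense();delta(s,[615.5,225,151],-16.26)
c=capture("wrist");np.savez("w9.npz",**c);cv2.imwrite("pics/w9.png",c["pixels"][:,:,::-1])
w=cloud(c);p=w.reshape(-1,3);T=target(-16.26);q=T.inv().apply(p-[615.5,225,100]);q[:,2]*=-1
q=q[(np.abs(q[:,0])<60)&(np.abs(q[:,1])<40)]
for lo,hi in [(56,68),(36,48),(74,90)]:
    m=q[(q[:,2]>lo)&(q[:,2]<hi)];print(lo,len(m),"z",np.median(m[:,2]),cv2.minAreaRect(m[:,:2].astype(np.float32)))
    if lo==56:
        k=m[(np.abs(m[:,1])>9)&(np.abs(m[:,1])<27)&(np.abs(m[:,0])<45)];print("slope",np.degrees(np.linalg.lstsq(np.c_[k[:,:2],np.ones(len(k))],k[:,2],rcond=None)[0][:2]))
E
```

```text
t 16.525 tcp [613.6 223.3 229.1] yaw -16.29 F [ 0.1 -0.2 -0.4] w 85.0 q [0.35 0.42 0.1  1.25 0.   2.2 ]
shift in present tool axes [ 2.21  1.42 78.07] after turn [ 2.15  1.34 78.07]
turn (tool, deg) [-0.06  0.04 -0.03]
56 17154 z 63.60878183964555 ((-0.6549301147460938, -0.706634521484375), (99.52267456054688, 59.29149627685547), 0.15028952062129974)
slope [-0.13 -0.04]
36 1044 z 45.468937563635485 ((0.5470809936523438, -0.08727264404296875), (102.8548583984375, 63.68877029418945), 0.2396068423986435)
74 2191 z 80.80674260061873 ((-0.2113513946533203, -0.6198763847351074), (46.07866668701172, 11.969634056091309), 0.3208414912223816)
```

View pics/w9.png

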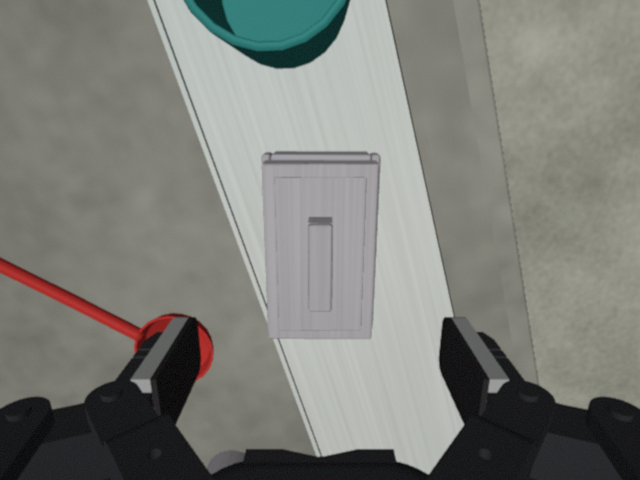

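Seated and level: roof at 163.6 mm (expected 163), rim top 145.5 (146), handle top 180.8 (181), and the centre within 1 mm of the pan's. Now narrowing the fingers and descending to the handle, stopping high to check.

Emit:
send_rows --steps '[[[0, 0, 0], [1.5, 0.3, 5], 70], [[0, 0, 0], [0, 0, 10], 55], [[0, 0, 0], [0, 0, 12], 42], [[0, 0, 0], [0, 0, 10], 42], [[0, 0, 0], [0, 0, 5], 42], [[0, 0, 0], [0, 0, 0], 42], [[0, 0, 0], [0, 0, 0], 42]]' --force 40

```text
time: 17.45
tcp_pos: [615.1, 225.0, 188.4]
orientation: [0.0, 0.8, 0.6, 0.0]
contact_force: [-0.5, 0.5, 0.1]
gripper_width: 0.494
```

```bash
python3 - <<'E'
from held import *;from rig import *
np.set_printoptions(precision=2,suppress=True)
s=sense();delta(s,[615.5,225,167],-16.26)
c=capture("wrist");np.savez("w10.npz",**c);cv2.imwrite("pics/w10.png",c["pixels"][:,:,::-1])
z=[]
for i in range(3): z.append(sense()["tcp_pos"]);capture("wrist")
print(np.array(z))
E
```

```text
t 17.45 tcp [615.1 225.  188.4] yaw -16.29 F [-0.5  0.5  0.1] w 42.2 q [ 0.35  0.43  0.03  1.16 -0.    2.21]
shift in present tool axes [ 0.1   0.4  21.36] after turn [ 0.11  0.41 21.36]
turn (tool, deg) [ 0.04 -0.02 -0.03]
[[615.11 225.06 188.45]
 [615.12 225.04 188.47]
 [615.09 225.02 188.43]]
```

View pics/w10.png

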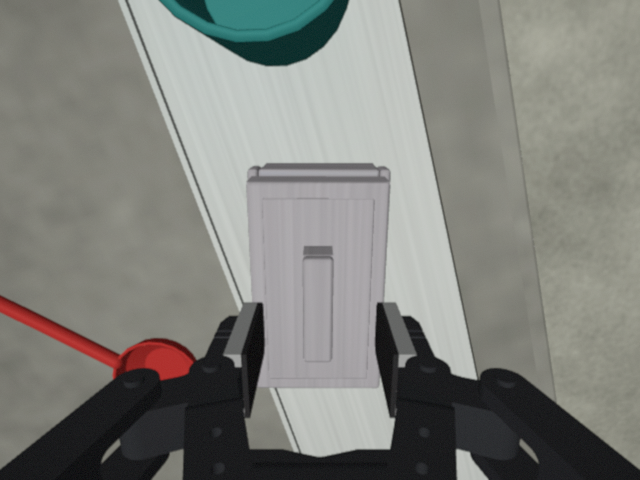

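The handle is at columns 303 to 333 (middle 318) and the pads at 263 and 376 (middle 319.5). Checking with depth.

```bash
python3 - <<'E'
from held import *;from rig import *
np.set_printoptions(precision=2,suppress=True)
c=load("w10.npz");w=cloud(c);t=target(-16.29).inv().apply((w-[615.1,225.03,188.44]).reshape(-1,3)).reshape(480,640,3)
h=t[240:370,290:345].reshape(-1,3);h=h[(h[:,2]>4)&(h[:,2]<12)];print("handle",len(h),np.median(h[:,2]),cv2.minAreaRect(h[:,:2].astype(np.float32)))
r=t[200:380,265:300].reshape(-1,3);print("roof z",np.nanmedian(r[:,2]))
for a,b in [(220,264),(376,420)]:
    f=t[300:415,a:b].reshape(-1,3);f=f[f[:,2]<10];print("finger",len(f),np.percentile(f,[1,99],axis=0))
E
```

```text
handle 3133 7.590920282993125 ((0.021228790283203125, -0.24779129028320312), (46.362144470214844, 12.03488540649414), 0.6265600919723511)
roof z 24.57473085251263
finger 4249 [[ -9.94 -32.55 -69.89]
 [ 17.6  -16.88  -4.78]]
finger 4255 [[ -9.91  17.26 -69.99]
 [ 17.67  33.33  -4.87]]
```

Emit:
send_rows --steps '[[[0, 0, 0], [0, -0.6, 5], 42], [[0, 0, 0], [0, 0, 8], 42], [[0, 0, 0], [0, 0, 5], 42], [[0, 0, 0], [0, 0, 2.5], 42], [[0, 0, 0], [0, 0, 0], 34], [[0, 0, 0], [0, 0, 0], 26], [[0, 0, 0], [0, 0, 0], 20], [[0, 0, 0], [0, 0, 0], 16]]' --force 40

```text
time: 18.65
tcp_pos: [614.3, 225.1, 167.6]
orientation: [0.0, 0.8, 0.6, 0.0]
contact_force: [0.3, 0.0, 0.3]
gripper_width: 0.184
```

```bash
python3 - <<'E'
from held import *;from rig import *
s=sense();delta(s,[615.5,225,167],-16.26)
c=capture("wrist");np.savez("w11.npz",**c);cv2.imwrite("pics/w11.png",c["pixels"][:,:,::-1])
E
```

```text
t 18.65 tcp [614.3 225.1 167.6] yaw -16.28 F [0.3 0.  0.3] w 15.7 q [ 0.35  0.44 -0.    1.12 -0.    2.21]
shift in present tool axes [0.21 1.18 0.6 ] after turn [0.21 1.18 0.6 ]
turn (tool, deg) [ 0.01 -0.01 -0.02]
```

View pics/w11.png

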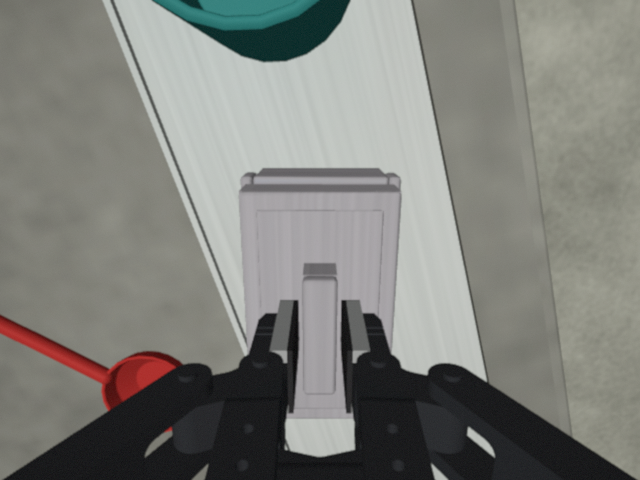

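The pads (298 and 341) are centred about the handle (303 to 337), with no contact yet. Closing.

Emit:
send_rows --steps '[[[0, 0, 0], [0, 0, 0], 13], [[0, 0, 0], [0, 0, 0], 11], [[0, 0, 0], [0, 0, 0], 6], [[0, 0, 0], [0, 0, 0], 3], [[0, 0, 0], [0, 0, 0], 3]]' --force 40

```text
time: 19.32
tcp_pos: [614.3, 225.1, 167.6]
orientation: [0.0, 0.8, 0.6, 0.0]
contact_force: [-0.3, -0.2, 2.4]
gripper_width: 0.123
```

Emit:
send_rows --steps '[[[0, 0, 0], [0, 0, -1], 3], [[0, 0, 0], [0, 0, -1.5], 3], [[0, 0, 0], [0, 0, -1.5], 3], [[0, 0, 0], [0, 0, -2], 3], [[0, 0, 0], [0, 0, -2], 3], [[0, 0, 0], [0, 0, -3], 3], [[0, 0, 0], [0, 0, -4], 3], [[0, 0, 0], [0, 0, 0], 3]]'

```text
time: 20.32
tcp_pos: [614.5, 225.2, 183.0]
orientation: [0.0, 0.8, 0.6, 0.0]
contact_force: [-1.0, 1.5, -1.0]
gripper_width: 0.125
```

```bash
python3 - <<'E'
from held import *;from rig import *
s=sense();delta(s,[615.5,225,167],-16.26)
c=capture("scene");np.savez("scene12.npz",**c);crop(c,325,240,100,100,5,"pics/a.png")
c=capture("side");np.savez("side12.npz",**c);crop(c,165,220,100,100,5,"pics/b.png")
cv2.imwrite("pics/m12.png",cv2.resize(np.hstack([cv2.imread("pics/a.png"),cv2.imread("pics/b.png")]),(800,400)))
E
```

```text
t 20.325 tcp [614.5 225.2 183. ] yaw -16.28 F [-1.   1.5 -1. ] w 10.7 q [ 0.35  0.44  0.02  1.15 -0.    2.21]
shift in present tool axes [ 0.07  0.99 15.97] after turn [ 0.08  1.   15.97]
turn (tool, deg) [ 0.04 -0.03 -0.02]
```

View pics/m12.png

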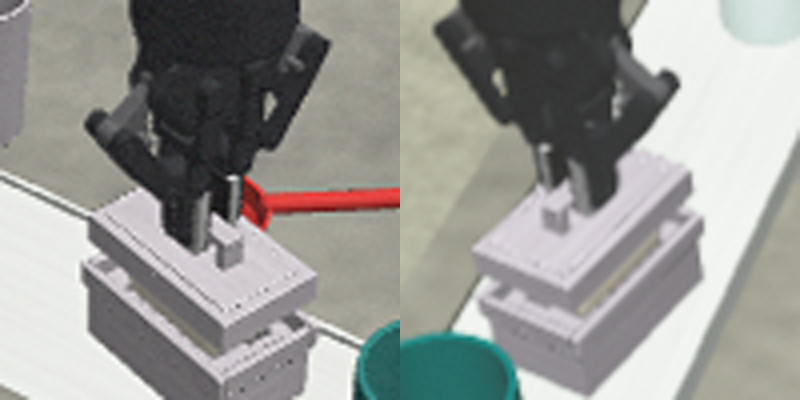

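The cover alone comes up, and the strainer stays seated with the soap visible in the gap. Lifting on.

Emit:
send_rows --steps '[[[0, 0, 0], [0, 0, -4], 3], [[0, 0, 0], [0, 0, -8], 3], [[0, 0, 0], [0, 0, -14], 3], [[0, 0, 0], [0, 0, -20], 3], [[0, 0, 0], [0, 0, -22], 3], [[0, 0, 0], [0, 0, -20], 3], [[0, 0, 0], [0, 0, -16], 3], [[0, 0, 0], [0, 0, -10], 3], [[0, 0, 0], [0, 0, -5], 3], [[0, 0, 0], [0, 0, -2], 3], [[0, 0, 0], [0, 0, 0], 3], [[0, 0, 0], [0, 0, 0], 3], [[0, 0, 0], [0, 0, 0], 3], [[0, 0, 0], [0, 0, 0], 3]]'

```text
time: 22.18
tcp_pos: [614.1, 225.1, 303.3]
orientation: [-0.0, 0.8, 0.6, -0.0]
contact_force: [0.0, 0.5, -1.6]
gripper_width: 0.124
```

```bash
python3 - <<'E'
from held import *;from rig import *
np.set_printoptions(precision=2,suppress=True)
s=sense();delta(s,[615.5,225,167],-16.26)
c=capture("scene");np.savez("scene13.npz",**c);cv2.imwrite("pics/scene13.png",c["pixels"][:,:,::-1]);crop(c,325,190,110,170,3.5,"pics/a.png")
c2=capture("side");np.savez("side13.npz",**c2);cv2.imwrite("pics/side13.png",c2["pixels"][:,:,::-1]);crop(c2,160,160,110,170,3.5,"pics/b.png")
cv2.imwrite("pics/m13.png",np.hstack([cv2.imread("pics/a.png"),cv2.imread("pics/b.png")]))
T=target(-16.26)
for n,cc in (("scene",c),("side",c2)):
    q=T.inv().apply((cloud(cc)-[615.5,225,100]).reshape(-1,3));q[:,2]*=-1
    m=q[(np.abs(q[:,0])<60)&(np.abs(q[:,1])<45)]
    r=m[(m[:,2]>38)&(m[:,2]<50)];print(n,"rim",len(r),np.percentile(r[:,2],[50,97]),cv2.minAreaRect(r[:,:2].astype(np.float32)))
    so=m[(np.abs(m[:,0])<28)&(np.abs(m[:,1])<16)&(m[:,2]<70)&(m[:,2]>20)];print("soap z",len(so),np.median(so[:,2]) if len(so) else 0)
    r=m[(m[:,2]>188)&(m[:,2]<210)];print("roof",len(r),np.median(r[:,2]));k=r
    co=np.linalg.lstsq(np.c_[k[:,:2],np.ones(len(k))],k[:,2],rcond=None)[0];print(np.degrees(co[:2]))
E
```

```text
t 22.175 tcp [614.1 225.1 303.3] yaw -16.28 F [ 0.   0.5 -1.6] w 10.6 q [0.35 0.41 0.25 1.41 0.   2.21]
shift in present tool axes [  0.31   1.37 136.25] after turn [  0.29   1.34 136.25]
turn (tool, deg) [-0.01  0.01 -0.02]
scene rim 713 [44.78 49.01] ((-1.83367919921875, -0.4079170227050781), (108.6076431274414, 67.43111419677734), 0.2743251323699951)
soap z 359 55.387530209928165
roof 1099 199.26394873541219
[-1.51 -3.83]
side rim 653 [44.43 49.11] ((0.6324272155761719, -1.4951591491699219), (66.40510559082031, 106.1651611328125), 89.68706512451172)
soap z 294 54.44035265101234
roof 1044 198.68006027018257
[-1.41  3.36]
```

View pics/m13.png

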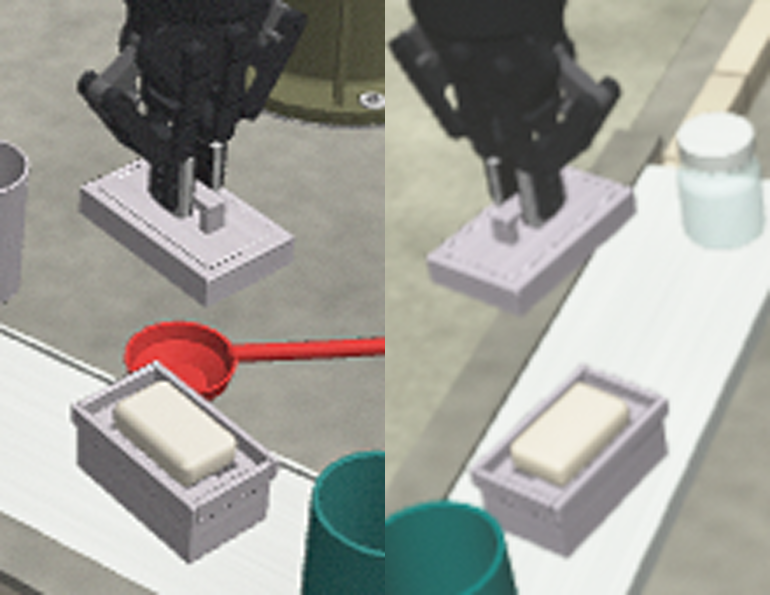

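View pics/scene13.png

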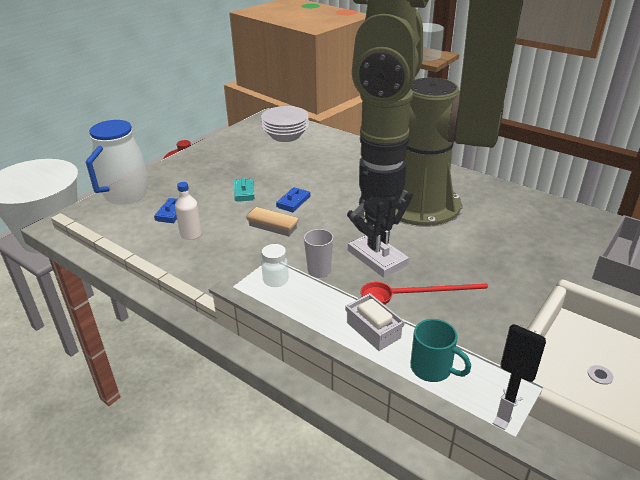

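Soap top is at 55 mm above the shelf (expected 55), and the rim is at 44 to 46 mm. The cover has risen 136 mm, is level, and touches nothing else. The bystanders show no movement. Handing in.

```bash
python3 - <<'E'
from rig import *
print(hand_in())
E
```

```text
the job is handed in; nothing more can be done
None
```

I put both lids onto the pan together, gripping the strainer's rim. I lowered them until the strainer was seated and let go, then lifted the cover alone by its handle. I handed in at about 22 s of the 58 s allowed, with the cover still in the gripper.

**Seating, before the lift:** measured from above, the heights above the counter agreed with a fully seated strainer:

| Point | Measured (mm) | Expected (mm) |
|---|---|---|
| Cover roof | 163.6 | 163 |
| Strainer rim top | 145.5 | 146 |
| Handle top | 180.8 | 181 |

The strainer's centre was within about 1 mm of where I had measured the pan's.

**After the lift:**
- The cover was about 136 mm above where it sat, held with 40 N of grip and touching nothing else.
- The soap lay flat, with its top 55 mm above the shelf as expected, and the strainer was still down in the pan.
- In the last picture the bystanders look unmoved; I compared them by eye, not by measurement.

**Readings that disagreed:**
- **Lid droop:** the lids hung about 1.1° low at one end while carried. I tilted the tool to correct it before lowering.
- **Cover tilt:** the last slope fits of the roof gave −3.8° and +3.4° sideways from the two fixed cameras. Opposite signs suggest noise from the fingers and walls in view; both are far below 20°, and the tool itself was level.

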